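# Couple a blow gun to the shop's test-air outlet

### The job

A customer wants this blue air blow gun tried out: slide the coupler's brass sleeve back until the yellow catch holds it, push the gun's steel plug fully home in the coupler and let go of the gun, then press the catch so that the sleeve springs fully forward and locks the plug. Only when it is locked, swing the red valve handle from crosswise to in line, up to its stop. Leave the screwdriver and the tape measure where they are.

Things in the scene. Friction and masses are not known exactly. Their poses are not given: they have to be found in the camera images.
- outlet: Test-air outlet, fixed to the counter (place and yaw vary). Origin on the counter under the coupler's mouth. y runs level from the mouth back into the outlet, x level across, z up. The mouth looks to -y: a plug goes in along +y. Steel foot and red post at y = 70 to 220 mm carry an aluminium block 56 mm wide, y = 90 to 200 mm, top 117 mm above the counter.
- mouth (a point): Centre of the coupler's open mouth, 105 mm above the counter on the coupler axis; axes as outlet. The steel coupler tube runs back from here: outer diameter 30 mm, bore 22 mm, so the 20 mm plug has 1 mm of play all round and droops about 0.1 rad when let go.
- sleeve_mid (a point): Centre of the brass sleeve, on the coupler axis; moves with it; axes as outlet; at rest 18 mm behind the mouth. A ring of outer diameter 38 mm, 16 mm to -y and to +y of here, free at both sides for fingers; behind it a 6 mm flange, diameter 44. Above the flange the nose of the yellow catch (14 mm wide, y = 35 to 47 mm from the mouth, up to 31 mm above the axis).
- sleeve (a joint): Travel of the sleeve in m: 0 fully forward (sprung there), grows as it is slid back (+y), stop 0.018. Spring 5 N at 0, 9.5 N at the stop; lifting the catch adds a few N. From 0.013 on the catch drops in by itself and holds it at about 0.013. When forward, locking balls in the bore keep a plug out; a plug that is not home stops the sleeve short, at 0.004 to 0.007.
- catch_pad (a point): Top centre of the catch's yellow thumb pad (28 x 28 mm, black ribs), over the coupler's line, 122 mm behind the mouth, 36 mm above the axis at rest. Pressed straight down 6 to 10 mm (about 5 to 7 N; stop at 11 mm) it frees the sleeve; it springs back up when let go.
- valve (a joint): Angle of the red valve handle in rad: 0 crosswise (handle points to the outlet's -x, towards the robot), grows clockwise seen from above to the stop at 1.571 in line (handle points to +y, away from the mouth). Stays where it is left; needs about 0.1 N m.
- valve_pivot (a point): Pivot of the valve handle, at mid height of the handle, 170 mm behind the mouth on the coupler's line, 32 mm above the coupler axis. Axes turn with the handle, which points along its -x.
- valve_handle (a point): Point on the valve handle 60 mm from its pivot, mid height and mid width. The handle is a bar 16 mm wide and 12 mm thick reaching 80 mm from the pivot. Axes as valve_pivot.
- blowgun: Blue straight air blow gun, 183 mm long, 0.16 kg, lying on the counter. Origin: centre of the underside of its handle, a block 30 mm wide (x), 90 long (y), 34 high (z). Plug axis along +y, 17 mm above the underside: brass collar (diameter 28, y = 45 to 55 mm), then steel plug, diameter 20 with a groove, y = 55 to 93 mm, tip tapered to 12. Thin black nozzle to y = -90 mm.
- plug_shoulder (a point): Centre of the front face of the gun's brass collar, on the plug axis (gun axes). The plug is home when this face meets the coupler's mouth, the gun's y along the mouth's y; once locked it has about 2 mm of play along the axis.
- screwdriver: Bystander: screwdriver 190 mm long along y, orange handle 26 mm thick to -y. Origin on the counter under its middle.
- tape: Bystander: yellow tape measure 72 x 66 x 36 mm, origin under its centre.

How it is judged:
On the way, in this order (a step that is already met when the one before it is completed fails the run):
1. the sleeve is held back by the catch, out of the fingers (value of joint sleeve above 0.0115 m and contact force between the fingers and sleeve below 0.2 N), for 0.3 s.
2. the plug is home in the coupler, the sleeve still back, and the gun let go (y of plug_shoulder in the frame of mouth above -0.004 m and distance between plug_shoulder and mouth below 0.006 m and angle between the y axis of blowgun and the y axis of mouth, either way round below 0.2 rad and value of joint sleeve above 0.0115 m and contact force between the fingers and blowgun below 0.2 N), for 0.3 s.
3. the sleeve has sprung fully forward over the plug (value of joint sleeve below 0.002 m and distance between plug_shoulder and mouth below 0.006 m), for 0.2 s.
4. the valve handle is in line (value of joint valve above 1.42 rad), for 0.2 s.
At the end, for the whole second after the job is handed in: The sleeve is fully forward (within 2 mm), the gun hangs locked in the coupler with its collar within 6 mm of the mouth and in line within 0.2 rad, at rest, and the valve handle is within 0.15 rad of its in-line stop (all of step 3 and angle between the y axis of blowgun and the y axis of mouth, either way round below 0.2 rad and value of joint valve above 1.42 rad and linear speed of blowgun below 0.02 m/s); the robot touches nothing.
It fails at once if the valve is opened (past 0.6 rad) before the plug is locked (value of joint valve above 0.6 rad and (value of joint sleeve above 0.004 m or distance between plug_shoulder and mouth above 0.01 m)).
It fails at once if a bystander is shifted by more than 30 mm (distance of any of screwdriver, tape from where it was at the start of the episode above 0.03 m).
It also fails if it takes over 72 s, if anything falls off the work surface, if the arm or the gripper's body presses on something with over 40 N, if the wrist force passes 120 N, or if a joint passes its speed limit or range.

### The arm

A 6-joint arm with a two-finger parallel gripper is mounted at the origin on the work surface. World frame = base frame: x ahead of the robot, y to its left, z up, the work surface at z = 0. Lengths are in m, angles in rad, forces in N, time in s.
With the tool pointing down it reaches from about 0.375 to 0.9 m from the base axis. Payload 3.1 kg.
Tool frame: the origin (TCP) lies midway between the tips of the shut fingers; the grasp point (between the pads) lies pinch_z behind it (pinch_z is the distance from the TCP to the grasp point, in m); y points along the fingers, z is the direction in which the jaws open and shut, and the axes are right-handed (so a half turn about y gives the same grasp; the last joint's range is limited). The gripper opens to 87 mm and grips with 3 to 60 N. Pads are 19 mm wide; open, the fingers measure 117 mm over their backs; the gripper's body (75 mm by 190 mm) begins 51 mm behind the grasp point.
Start: joints at [-1.325, 0.527, 1.433, -0, 1.181, -0.178], TCP at [0.258, -0.569, 0.223] pointing down, gripper open.
Joint ranges: [-3.08, 3.08], [-0.75, 2.2], [0.22, 2.44], [-1.43, 4.57], [0, 2.65], [-2.85, 2.85]. Speed limits (rad/s): [2.79, 2.79, 3.14, 3.14, 3.14, 3.14].

### API

Orientations are given as a unit quaternion [x, y, z, w].
In Python, from rig import get_obs, camera, hand_in, pinch_z gives the robot as it stands. The module is installed in compiled form; this text tells all that it offers.
- The arm moves only by the tool arm_command, never from a script. Its argument "plan" is a list of rows, each a list of 2 entries, a list of its own where there are three numbers: the shift along the world's x, y, z in units of 25 mm (1.0 is 25 mm), then the turn about the world's z in units of 5 degrees (1.0 is 5 degrees). A call has 1 to 5 rows; each row is the pose to reach, as a shift and turn from the pose commanded when the call began; what a row does not reach only later rows make up. A row lasts 1/10 s, in which the tool goes at most 50 mm and 8.59 degrees, less where a joint would pass 70% of its speed; a pose out of reach is approached as far as the arm can. A call with a gripper value outside its range is refused whole. "fingers" is the opening, from -1 (shut) to 1 (fully open), set as the call begins (left out, the last holds). The fingers move at their own pace and stop on an object; "force" is the grip in N (left out, the last holds). Time passes only in rows, so rows that repeat a pose let the fingers close. It gives the time, the measured TCP pose, the force and the opening at its end, in the units of the state.
- get_obs(): the state, without advancing time (a new reading comes with each control period).
- camera(name): name is "scene" or "top"; returns a dict with "pixels" (400x640x3 uint8, red, green, blue), "camera_matrix" (3x3 intrinsics, pixels), "R" (3x3) and "t" (3): a world point X has camera coordinates R X + t. Camera axes: x right, y down, z forward; pixel columns grow to the right and rows downward; lengths in m; the calibration is good to about 2 mm. A picture is of the moment at which its call begins. There is no depth.
- hand_in(): hands the job in, once; it reports no verdict.
The state is a dict: "time": time; "q": joint angles; "joint_velocities": joint speeds; "joint_torque": joint torques, N m; "position": TCP position; "tool_rot": TCP orientation; "ft_force": force on the tool from outside, world axes, zero at the start; "moment": the same for the moment, N m; "grip_width": finger opening in m.
Only numpy, scipy, OpenCV 4.12 (cv2) and the standard library are available. Lean on these libraries where they do the work, as an engineer would, in place of code of your own. Each camera call takes 0.05 s, during which the arm holds its last target.

## Working session

There is one attempt and no reset: what is moved stays moved. The work goes in short steps, Python scripts to look and compute and a tool call to move; the robot and the scene stay as the last step left them, time stands still between calls to the robot, and variables do not carry over. Pictures are saved under pics/ and viewed, and the job is handed in when it is done.

Besides the shell and the picture viewer there is one more tool, called by a JSON object that holds its "fn" and its "kwargs". arm_command: Moves the arm, as the interface text tells. Its arguments: {"type":"object","properties":{"plan":{"type":"array"},"fingers":{"type":"number"},"force":{"type":"number"}},"required":["plan"]}

```bash
mkdir -p pics; ls; cat > h.py <<'E'
import numpy as np, cv2
from rig import get_obs, camera, hand_in, pinch_z
def snap(tag):
    out={}
    for n in ("scene","top"):
        c=camera(n); out[n]=c
        cv2.imwrite(f"pics/{tag}_{n}.png",c["pixels"][:,:,::-1])
    return out
def ray(c,u,v):
    K=np.array(c["camera_matrix"]);R=np.array(c["R"]);t=np.array(c["t"])
    d=R.T@np.linalg.solve(K,[u,v,1.0]); return -R.T@t, d
def onz(c,u,v,z):
    o,d=ray(c,u,v); return o+d*(z-o[2])/d[2]
def proj(c,X):
    p=np.array(c["camera_matrix"])@(np.array(c["R"])@np.array(X)+np.array(c["t"])); return p[:2]/p[2]
def tri(c1,p1,c2,p2):
    o1,d1=ray(c1,*p1);o2,d2=ray(c2,*p2)
    s=np.linalg.lstsq(np.c_[d1,-d2],o2-o1,rcond=None)[0]
    a=o1+s[0]*d1;b=o2+s[1]*d2
    return (a+b)/2,np.linalg.norm(a-b)
E
python3 - <<'E'
from h import *
c=snap("a")
for n in c: print(n,c[n]["camera_matrix"],c[n]["R"],c[n]["t"], -np.array(c[n]["R"]).T@np.array(c[n]["t"]))
print(get_obs(),pinch_z)
E
```

```text
pics
scene [[400.96969864   0.         314.05017704]
 [  0.         400.96969864 194.81795832]
 [  0.           0.           1.        ]] [[ 0.34500803  0.93858995 -0.00428622]
 [ 0.7122605  -0.26478217 -0.65005798]
 [-0.6112728   0.22122231 -0.75987252]] [-0.16202234 -0.3614916   1.18850445] [ 1.03987564 -0.20656769  0.66742692]
top [[426.49825154   0.         318.90674298]
 [  0.         426.49825154 193.07905003]
 [  0.           0.           1.        ]] [[ 6.63518121e-04 -9.99988768e-01 -4.69302670e-03]
 [-9.93757914e-01 -1.35833191e-04 -1.11558010e-01]
 [ 1.11556119e-01  4.73775318e-03 -9.93746842e-01]] [-0.02521371  0.59465353  1.08266551] [ 0.47018042 -0.03026206  1.14211546]
{'time': 0.1, 'q': array([-1.32451787e+00,  5.28386041e-01,  1.43377818e+00,  1.54900474e-05,
        1.18141298e+00, -1.78488880e-01]), 'joint_velocities': array([-3.46124975e-03, -4.13565027e-03, -2.60119137e-03,  1.05162051e-03,
       -9.49989054e-05,  1.00158194e-04]), 'joint_torque': array([-6.93861966e-04, -4.40987921e+01, -1.77150196e+01,  6.35771616e-02,
        5.34599461e-02, -4.78286859e-05]), 'position': array([ 0.25744037, -0.5687865 ,  0.22166033]), 'tool_rot': array([-0.14906807,  0.69192048, -0.69051765,  0.14903064]), 'ft_force': array([-0.71465337, -0.4838371 , -0.31461506]), 'moment': array([-0.03130032,  0.01021793,  0.02149908]), 'grip_width': 0.08719154225001158} 0.0187
```

View pics/a_scene.png

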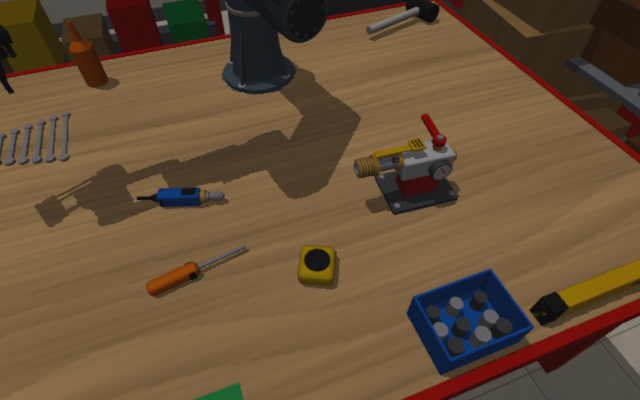

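View pics/a_top.png

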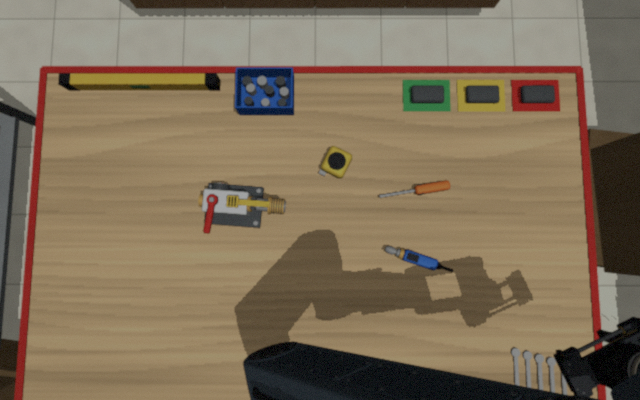

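```bash
python3 - <<'E'
import cv2
a=cv2.imread("pics/a_top.png")
cv2.imwrite("pics/a_z1.png",cv2.resize(a[165:245,190:300],None,fx=7,fy=7,interpolation=cv2.INTER_CUBIC))
cv2.imwrite("pics/a_z2.png",cv2.resize(a[235:285,370:470],None,fx=8,fy=8,interpolation=cv2.INTER_CUBIC))
b=cv2.imread("pics/a_scene.png")
cv2.imwrite("pics/a_z3.png",cv2.resize(b[105:215,345:465],None,fx=5.4,fy=5.4,interpolation=cv2.INTER_CUBIC))
cv2.imwrite("pics/a_z4.png",cv2.resize(b[175:220,130:235],None,fx=7.5,fy=7.5,interpolation=cv2.INTER_CUBIC))
E
```

```text
(no output)
```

View pics/a_z1.png

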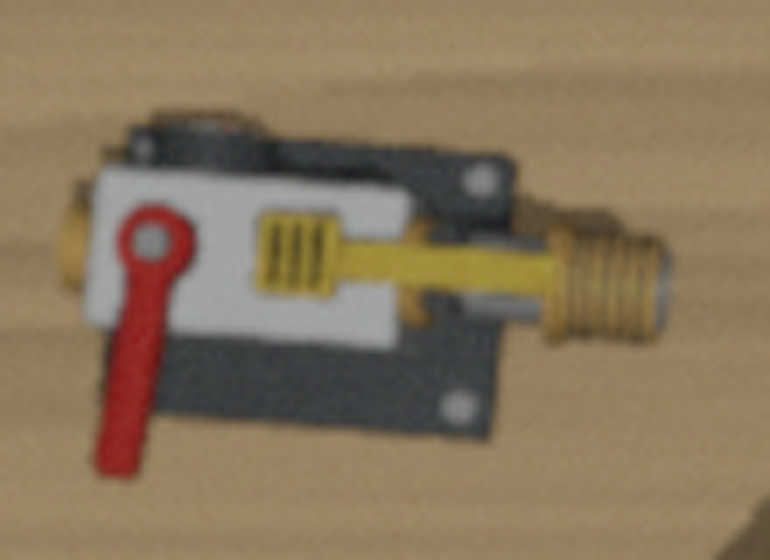

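View pics/a_z2.png

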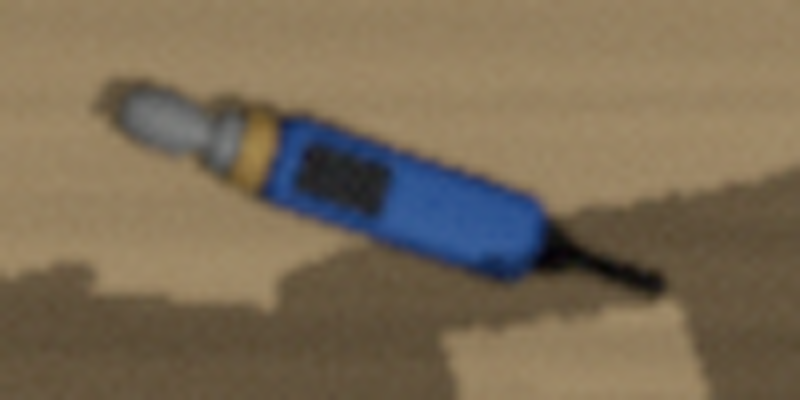

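View pics/a_z3.png

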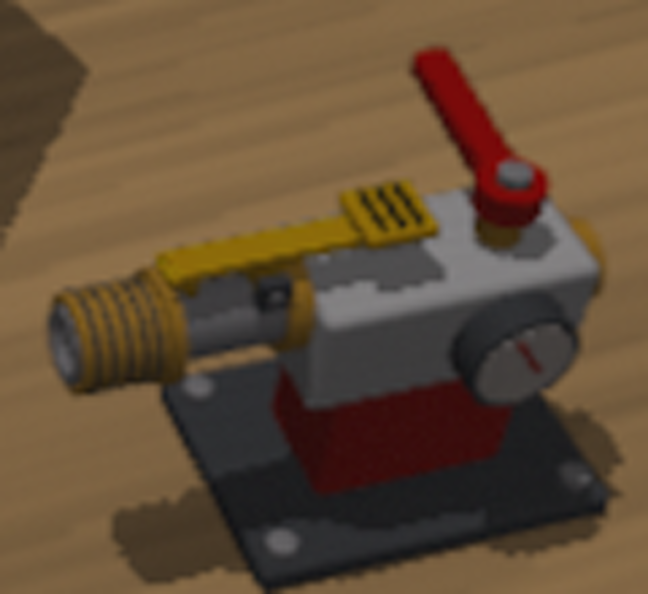

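View pics/a_z4.png

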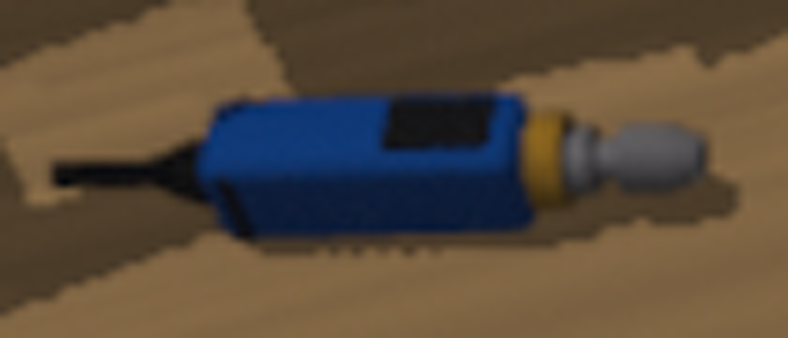

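```bash
cat > loc.py <<'E'
from h import *
from scipy.optimize import least_squares
def fit(cs,pts,x0):
    def T(p,X):
        c,s=np.cos(p[2]),np.sin(p[2]); return np.array([p[0]+c*X[0]-s*X[1],p[1]+s*X[0]+c*X[1],X[2]])
    f=lambda p: np.concatenate([proj(cs[n],T(p,X))-uv for n,X,uv in pts])
    r=least_squares(f,x0,loss="soft_l1"); return r.x,r.fun.reshape(-1,2),T
E
python3 - <<'E'
from loc import *
cs={n:camera(n) for n in ("scene","top")}
pts=[("top",(0,.122,.141),(232.6,201.1)),("top",(0,.170,.146),(211.7,199.3)),("top",(-.08,.170,.140),(206.9,233.2)),
("top",(0,0,.105),(285.6,206.4)),
("scene",(0,.122,.141),(417.2,144.4)),("scene",(0,.17,.146),(440.4,137.4)),("scene",(-.08,.17,.14),(425.2,114.6)),("scene",(0,0,.105),(357,168.3))]
p,r,T=fit(cs,pts,[.45,.07,0]); print("outlet",p,np.degrees(p[2]));print(r.round(1))
g=[("top",(0,-.09,.017),(452.5,270.4)),("top",(0,.093,.017),(384,248.5)),("top",(0,.055,.017),(400.1,252.9)),
("scene",(0,-.09,.017),(137.3,197.9)),("scene",(0,.093,.017),(224,195.9))]
p,r,T=fit(cs,g,[.35,-.25,.3]); print("gun",p,np.degrees(p[2]));print(r.round(1))
E
```

```text
outlet [ 0.55236607  0.05796772 -0.09527434] -5.458817378527671
[[-0.5 -0.2]
 [-0.4 -0.5]
 [ 0.9 -0.4]
 [-0.8  0.6]
 [ 0.3 -0.7]
 [ 0.4  0.1]
 [-2.4  0.3]
 [-0.7  0.1]]
gun [ 0.42232752 -0.28666148 -0.31717224] -18.172630752935635
[[ 0.   0.1]
 [ 1.2 -0.2]
 [-1.  -0.1]
 [ 0.1  0.1]
 [-0.1 -0.4]]
```

```bash
cat >> h.py <<'E'
from scipy.spatial.transform import Rotation as Rn
O=np.array([.5524,.0580]);OY=np.radians(-5.46)
def o2w(x,y,z):
    c,s=np.cos(OY),np.sin(OY); return np.array([O[0]+c*x-s*y,O[1]+s*x+c*y,z])
def st():
    o=get_obs(); M=Rn.from_quat(o["tool_rot"]).as_matrix(); j=M[:,2]
    a=np.degrees(np.arctan2(j[1],j[0]))
    print("t",round(o["time"],2),"pos",o["position"].round(4),"jaw",round(a,2),"F",o["ft_force"].round(1),"w",round(o["grip_width"],4),"q",o["q"].round(2))
    return o,M,a
def go(X,yawjaw=None):
    o,M,a=st(); d=(np.array(X)-o["position"])/.025
    da=None
    if yawjaw is not None: da=((yawjaw-a+90)%180-90)/5
    print("target",np.round(X,4),"units",d.round(2),"turn",da)
E
python3 - <<'E'
from h import *
o,M,a=st();print(M.round(3))
go(o2w(0,.018,.086),-5.46)
E
```

```text
t 0.2 pos [ 0.2575 -0.569   0.2219] jaw -65.66 F [ 0.4  1.  -0.1] w 0.087 q [-1.32  0.53  1.43 -0.    1.18 -0.18]
[[-0.911 -0.     0.412]
 [-0.412  0.001 -0.911]
 [-0.    -1.    -0.001]]
t 0.2 pos [ 0.2575 -0.569   0.2219] jaw -65.66 F [ 0.4  1.  -0.1] w 0.087 q [-1.32  0.53  1.43 -0.    1.18 -0.18]
target [0.5541 0.0759 0.086 ] units [11.86 25.8  -5.44] turn 12.040155963022311
```

{"fn": "arm_command", "kwargs": {"plan": [[[0.8, 1.7, 0], 1], [[1.6, 3.4, 0], 2.2], [[2.4, 5.1, 0], 3.6], [[3.2, 6.9, 0], 5], [[4, 8.6, 0], 6.4]], "fingers": 1, "force": 40}}

```text
time: 0.7
position: [0.3579, -0.3524, 0.2225]
tool_rot: [-0.335, 0.623, -0.622, 0.335]
ft_force: [1.8, -0.3, -0.3]
grip_width: 0.087
```

{"fn": "arm_command", "kwargs": {"plan": [[[0.8, 1.7, 0], 1.4], [[1.6, 3.4, 0], 2.8], [[2.4, 5.1, 0], 4], [[3.2, 6.9, 0], 5], [[4, 8.6, 0], 5.6]]}}

```text
time: 1.2
position: [0.458, -0.1374, 0.2226]
tool_rot: [0.475, -0.523, 0.523, -0.475]
ft_force: [0.4, -0.8, -0.9]
grip_width: 0.0871
```

{"fn": "arm_command", "kwargs": {"plan": [[[0.8, 1.7, 0], 0], [[1.6, 3.4, 0], 0], [[2.4, 5.1, 0], 0], [[3.2, 6.9, 0], 0], [[3.8, 8.2, 0], 0]]}}

```text
time: 1.7
position: [0.5533, 0.0685, 0.2225]
tool_rot: [-0.475, 0.524, -0.524, 0.475]
ft_force: [0.7, -0.1, -0.4]
grip_width: 0.0873
```

```bash
python3 - <<'E'
from h import *
go(o2w(0,.018,.086),-5.46)
snap("b")
E
```

```text
t 1.7 pos [0.5533 0.0685 0.2225] jaw -5.56 F [ 0.7 -0.1 -0.4] w 0.0873 q [-0.08  0.44  1.6   0.    1.1   0.02]
target [0.5541 0.0759 0.086 ] units [ 0.03  0.3  -5.46] turn 0.0207288600744306
```

{"fn": "arm_command", "kwargs": {"plan": [[[0.03, 0.3, -1.5], 0], [[0.03, 0.3, -3], 0], [[0.03, 0.3, -4.5], 0], [[0.03, 0.3, -5.46], 0], [[0.03, 0.3, -5.46], 0]]}}

```text
time: 2.3
position: [0.5501, 0.0724, 0.0828]
tool_rot: [-0.477, 0.526, -0.522, 0.472]
ft_force: [-1.4, -0.6, 1.0]
grip_width: 0.087
```

```bash
python3 - <<'E'
from h import *
go(o2w(0,.018,.086),-5.46)
c=snap("c")
b=cv2.imread("pics/c_scene.png");a=cv2.imread("pics/c_top.png")
cv2.imwrite("pics/c_z.png",np.vstack([cv2.resize(b[90:215,300:480],(720,500)),]))
E
```

```text
t 2.3 pos [0.5501 0.0724 0.0828] jaw -5.7 F [-1.4 -0.6  1. ] w 0.087 q [-0.07  0.64  1.72 -0.    0.79  0.03]
target [0.5541 0.0759 0.086 ] units [0.16 0.14 0.13] turn 0.04877781422288478
```

View pics/c_z.png

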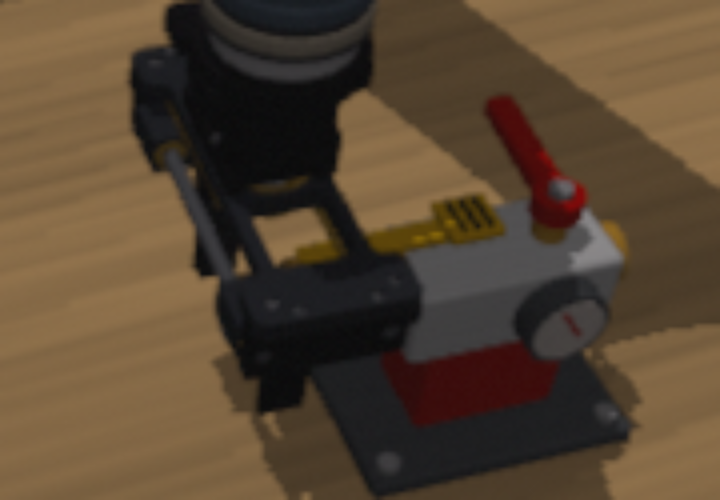

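{"fn": "arm_command", "kwargs": {"plan": [[[0, 0, 0], 0], [[0, 0, 0], 0]]}}

```text
time: 2.6
position: [0.5546, 0.0728, 0.0878]
tool_rot: [0.474, -0.523, 0.525, -0.475]
ft_force: [0.3, -0.3, -0.4]
grip_width: 0.0868
```

```bash
python3 - <<'E'
from h import *
go(o2w(0,.018,.086),-5.46)
c=camera("top")
cv2.imwrite("pics/c_zt.png",cv2.resize(c["pixels"][140:270,170:350,::-1],(720,520)))
E
```

```text
t 2.6 pos [0.5546 0.0728 0.0878] jaw -5.67 F [ 0.3 -0.3 -0.4] w 0.0868 q [-0.07  0.63  1.71 -0.    0.79  0.03]
target [0.5541 0.0759 0.086 ] units [-0.02  0.12 -0.07] turn 0.042440090690328704
```

View pics/c_zt.png

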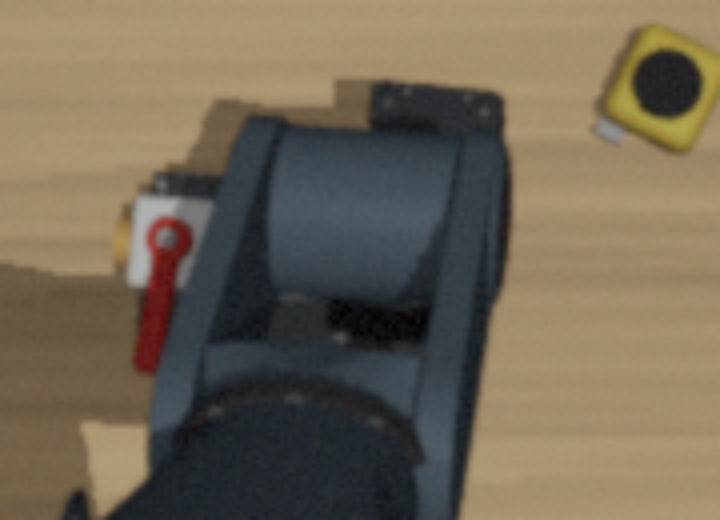

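{"fn": "arm_command", "kwargs": {"plan": [[[0, 0.1, -0.04], 0], [[0, 0.1, -0.04], 0]]}}

```text
time: 2.85
position: [0.5535, 0.0759, 0.0856]
tool_rot: [0.475, -0.524, 0.524, -0.475]
ft_force: [0.6, 0.4, -0.4]
grip_width: 0.0872
```

{"fn": "arm_command", "kwargs": {"plan": [[[0, 0, 0], 0], [[0, 0, 0], 0], [[0, 0, 0], 0], [[0, 0, 0], 0], [[0, 0, 0], 0]], "fingers": -1, "force": 40}}

```text
time: 3.35
position: [0.5533, 0.0756, 0.085]
tool_rot: [-0.475, 0.524, -0.524, 0.475]
ft_force: [0.3, -0.4, 0.1]
grip_width: 0.0549
```

```bash
python3 - <<'E'
from h import *
go(o2w(0,.018,.086),-5.46)
E
```

```text
t 3.35 pos [0.5533 0.0756 0.085 ] jaw -5.66 F [ 0.3 -0.4  0.1] w 0.0549 q [-0.06  0.64  1.72 -0.    0.79  0.03]
target [0.5541 0.0759 0.086 ] units [0.03 0.01 0.04] turn 0.04054248219188707
```

{"fn": "arm_command", "kwargs": {"plan": [[[0, 0, 0], 0], [[0, 0, 0], 0], [[0, 0, 0], 0], [[0, 0, 0], 0]]}}

```text
time: 3.75
position: [0.5557, 0.0753, 0.0852]
tool_rot: [0.474, -0.523, 0.525, -0.476]
ft_force: [5.4, -0.2, -4.1]
grip_width: 0.0378
```

{"fn": "arm_command", "kwargs": {"plan": [[[0, 0, 0], 0], [[0, 0, 0], 0]]}}

```text
time: 3.95
position: [0.5557, 0.0753, 0.0852]
tool_rot: [0.474, -0.523, 0.525, -0.476]
ft_force: [5.6, -0.8, -4.4]
grip_width: 0.0377
```

{"fn": "arm_command", "kwargs": {"plan": [[[0.1, 0.15, 0], 0], [[0.12, 0.3, 0], 0], [[0.14, 0.45, 0], 0], [[0.15, 0.6, 0], 0], [[0.16, 0.7, 0], 0]]}}

```text
time: 4.45
position: [0.5568, 0.0903, 0.0851]
tool_rot: [0.477, -0.523, 0.524, -0.474]
ft_force: [-1.2, -8.2, 1.1]
grip_width: 0.0374
```

{"fn": "arm_command", "kwargs": {"plan": [[[0, 0, 0], 0], [[0, 0, 0], 0]]}}

```text
time: 4.65
position: [0.5569, 0.0907, 0.0852]
tool_rot: [0.476, -0.523, 0.524, -0.474]
ft_force: [-0.9, -8.7, 0.7]
grip_width: 0.0374
```

{"fn": "arm_command", "kwargs": {"plan": [[[0, 0.05, 0], 0], [[0, 0.05, 0], 0], [[0, 0, 0], 0], [[0, -0.08, 0], 0], [[0, -0.12, 0], 0]]}}

```text
time: 5.15
position: [0.5567, 0.0882, 0.0852]
tool_rot: [0.476, -0.524, 0.524, -0.474]
ft_force: [-0.5, -4.1, 0.3]
grip_width: 0.0374
```

{"fn": "arm_command", "kwargs": {"plan": [[[0, 0, 0], 0]]}}

```text
time: 5.25
position: [0.5567, 0.0883, 0.0852]
tool_rot: [0.476, -0.524, 0.524, -0.474]
ft_force: [0.2, -6.5, 0.4]
grip_width: 0.0379
```

{"fn": "arm_command", "kwargs": {"plan": [[[0, -0.02, 0], 0], [[0, -0.02, 0], 0], [[0, -0.02, 0], 0], [[0, -0.02, 0], 0], [[0, -0.02, 0], 0]], "fingers": 1}}

```text
time: 5.75
position: [0.5572, 0.0899, 0.085]
tool_rot: [-0.475, 0.524, -0.524, 0.475]
ft_force: [-0.5, 0.2, 0.5]
grip_width: 0.0697
```

{"fn": "arm_command", "kwargs": {"plan": [[[0, 0, 0], 0], [[0, 0, 0], 0], [[0, 0, 0], 0]]}}

```text
time: 6.05
position: [0.5573, 0.0896, 0.085]
tool_rot: [-0.475, 0.524, -0.524, 0.475]
ft_force: [-0.5, 0.3, -0.2]
grip_width: 0.0859
```

{"fn": "arm_command", "kwargs": {"plan": [[[0, 0, 1], 0], [[0, 0, 2.5], 0], [[0, 0, 4], 0], [[0, 0, 5], 0], [[0, -2, 5], 0]]}}

```text
time: 6.55
position: [0.56, 0.0435, 0.2144]
tool_rot: [0.474, -0.52, 0.524, -0.479]
ft_force: [0.8, -0.8, -0.2]
grip_width: 0.0871
```

```bash
python3 - <<'E'
from h import *
st()
c=camera("scene")
cv2.imwrite("pics/d_z.png",cv2.resize(c["pixels"][105:215,320:480,::-1],(800,550),interpolation=cv2.INTER_CUBIC))
E
```

```text
t 6.55 pos [0.56   0.0435 0.2144] jaw -5.25 F [ 0.8 -0.8 -0.2] w 0.0871 q [-0.12  0.45  1.61  0.    1.07 -0.03]
```

View pics/d_z.png

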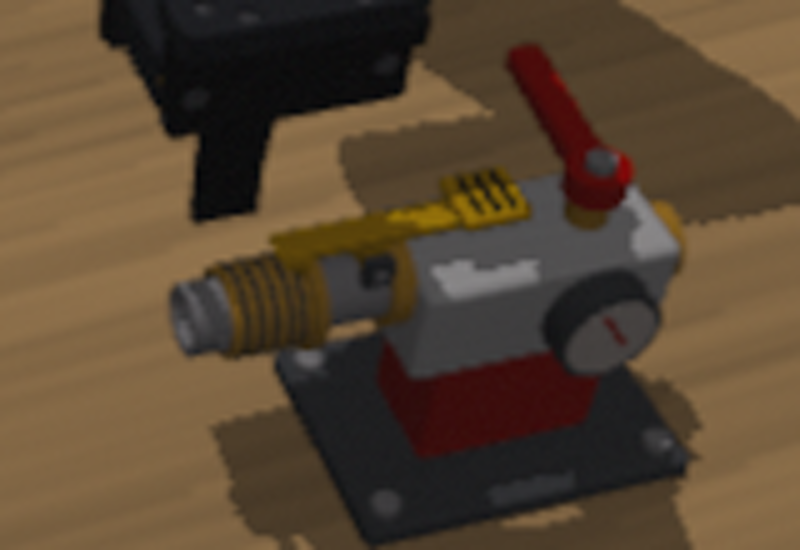

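```bash
sed -i 's/^O=.*;OY/O=np.array([.5541,.0580]);OY/' h.py; python3 - <<'E'
from h import *
y=np.radians(-18.17)
go([.4223-np.sin(y)*.005,-.2867+np.cos(y)*.005,.12],-18.17)
E
```

```text
t 6.6 pos [0.5595 0.033  0.2126] jaw -5.59 F [-0.1 -4.7 -0.8] w 0.0868 q [-0.14  0.45  1.61 -0.01  1.07 -0.04]
target [ 0.4239 -0.2819  0.12  ] units [ -5.43 -12.6   -3.71] turn -2.516637522302574
```

{"fn": "arm_command", "kwargs": {"plan": [[[-0.6, -1.5, 0], 0], [[-1.3, -3.2, 0], -0.6], [[-2, -4.9, -0.5], -1.2], [[-2.7, -6.6, -1.2], -1.8], [[-3.4, -8.2, -2], -2.5]]}}

```text
time: 7.1
position: [0.4719, -0.1674, 0.16]
tool_rot: [0.414, -0.573, 0.574, -0.414]
ft_force: [0.3, -0.5, -0.3]
grip_width: 0.0874
```

{"fn": "arm_command", "kwargs": {"plan": [[[-0.7, -1.6, -0.5], 0], [[-1.3, -3.2, -1], 0], [[-1.95, -4.6, -1.6], 0], [[-1.95, -4.6, -1.6], 0], [[-1.95, -4.6, -1.6], 0]]}}

```text
time: 7.6
position: [0.4228, -0.2808, 0.1195]
tool_rot: [-0.414, 0.574, -0.573, 0.414]
ft_force: [-0.2, 0.6, -1.1]
grip_width: 0.0871
```

```bash
python3 - <<'E'
from h import *
y=np.radians(-18.17)
go([.4223-np.sin(y)*.005,-.2867+np.cos(y)*.005,.006],-18.17)
c=snap("e")
cv2.imwrite("pics/e_z.png",cv2.resize(cv2.imread("pics/e_scene.png")[120:240,80:260],(800,533)))
E
```

```text
t 7.6 pos [ 0.4228 -0.2808  0.1195] jaw -18.33 F [-0.2  0.6 -1.1] w 0.0871 q [-0.81  0.53  1.82  0.    0.79 -0.49]
target [ 0.4239 -0.2819  0.006 ] units [ 0.04 -0.05 -4.54] turn 0.03176164433812403
```

View pics/e_z.png

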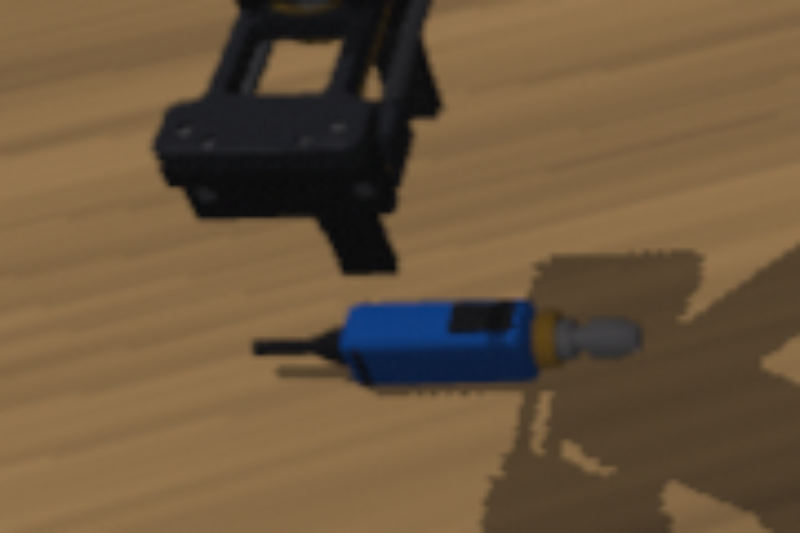

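Looks aligned: fingers are above the gun, and the plug points to the right at about (640,338) of the crop. Descending.

{"fn": "arm_command", "kwargs": {"plan": [[[0.04, -0.05, -1.5], 0], [[0.04, -0.05, -3], 0], [[0.04, -0.05, -4], 0], [[0.04, -0.05, -4.4], 0], [[0.04, -0.05, -4.5], 0]]}}

```text
time: 8.2
position: [0.4249, -0.2803, 0.007]
tool_rot: [-0.415, 0.573, -0.572, 0.415]
ft_force: [-0.1, -0.3, 0.7]
grip_width: 0.0868
```

{"fn": "arm_command", "kwargs": {"plan": [[[0, 0, 0], 0], [[0, 0, 0], 0], [[0, 0, 0], 0], [[0, 0, 0], 0], [[0, 0, 0], 0]], "fingers": -1, "force": 35}}

```text
time: 8.7
position: [0.4248, -0.282, 0.0082]
tool_rot: [0.415, -0.572, 0.573, -0.415]
ft_force: [0.1, -0.5, 0.1]
grip_width: 0.0551
```

{"fn": "arm_command", "kwargs": {"plan": [[[0, 0, 0], 0], [[0, 0, 0], 0], [[0, 0, 0], 0], [[0, 0, 0], 0], [[0, 0, 0], 0]]}}

```text
time: 9.2
position: [0.4246, -0.2817, 0.0075]
tool_rot: [-0.415, 0.573, -0.573, 0.415]
ft_force: [-1.1, -0.4, 1.5]
grip_width: 0.0296
```

```bash
python3 - <<'E'
from h import *
y=np.radians(-18.17)
go([.4223-np.sin(y)*.005,-.2867+np.cos(y)*.005,.006],-18.17)
c=snap("f")
cv2.imwrite("pics/f_z.png",cv2.resize(cv2.imread("pics/f_scene.png")[120:240,80:260],(800,533)))
E
```

```text
t 9.2 pos [ 0.4246 -0.2817  0.0075] jaw -18.16 F [-1.1 -0.4  1.5] w 0.0296 q [-0.81  0.74  1.87 -0.    0.53 -0.49]
target [ 0.4239 -0.2819  0.006 ] units [-0.03 -0.01 -0.06] turn -0.001069606662636602
```

View pics/f_z.png

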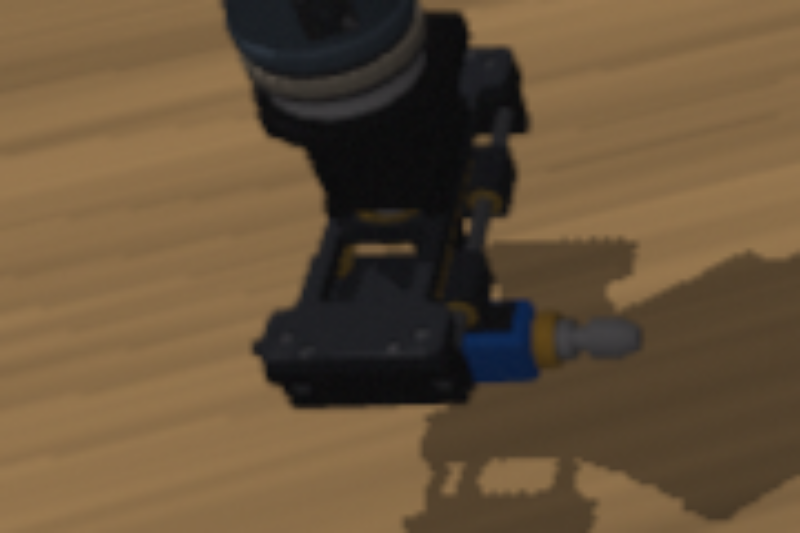

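```bash
python3 - <<'E'
from h import *
go(o2w(0,-.125,.0955),-5.46)
E
```

```text
t 9.3 pos [ 0.4246 -0.2817  0.0075] jaw -18.16 F [-0.8 -0.7  0.3] w 0.0303 q [-0.81  0.74  1.87 -0.    0.53 -0.49]
target [ 0.5422 -0.0664  0.0955] units [4.71 8.61 3.52] turn 2.5406710374998456
```

{"fn": "arm_command", "kwargs": {"plan": [[[0, 0, 0.6], 0], [[0, 0, 1.5], 0], [[0, 0, 2.5], 0.5], [[0.5, 0.8, 3.2], 1.2], [[1.3, 2.2, 3.52], 1.9]]}}

```text
time: 9.8
position: [0.4581, -0.2287, 0.0971]
tool_rot: [0.46, -0.535, 0.538, -0.461]
ft_force: [0.6, -0.6, -0.9]
grip_width: 0.0296
```

{"fn": "arm_command", "kwargs": {"plan": [[[1, 1.3, 0], 0.6], [[2, 2.8, 0], 0.63], [[3, 4.4, 0], 0.63], [[3.4, 6, 0], 0.63], [[3.4, 6.4, 0], 0.63]]}}

```text
time: 10.3
position: [0.5424, -0.0625, 0.0951]
tool_rot: [-0.476, 0.523, -0.522, 0.477]
ft_force: [-0.7, -0.1, -1.6]
grip_width: 0.0299
```

{"fn": "arm_command", "kwargs": {"plan": [[[0, 0, 0], 0], [[0, 0, 0], 0], [[0, 0, 0], 0]]}}

```text
time: 10.6
position: [0.5418, -0.0681, 0.0954]
tool_rot: [0.475, -0.524, 0.524, -0.475]
ft_force: [0.6, -0.6, -1.6]
grip_width: 0.0298
```

```bash
python3 - <<'E'
from h import *
go(o2w(0,-.125,.0955),-5.46)
c=snap("g")
cv2.imwrite("pics/g_z.png",cv2.resize(cv2.imread("pics/g_scene.png")[100:235,240:440],(800,540),interpolation=cv2.INTER_CUBIC))
cv2.imwrite("pics/g_zt.png",cv2.resize(cv2.imread("pics/g_top.png")[150:270,220:400],(750,500),interpolation=cv2.INTER_CUBIC))
E
```

```text
t 10.6 pos [ 0.5418 -0.0681  0.0954] jaw -5.61 F [ 0.6 -0.6 -1.6] w 0.0298 q [-0.33  0.61  1.74 -0.    0.79 -0.23]
target [ 0.5422 -0.0664  0.0955] units [0.01 0.07 0.  ] turn 0.030903583793462985
```

View pics/g_z.png

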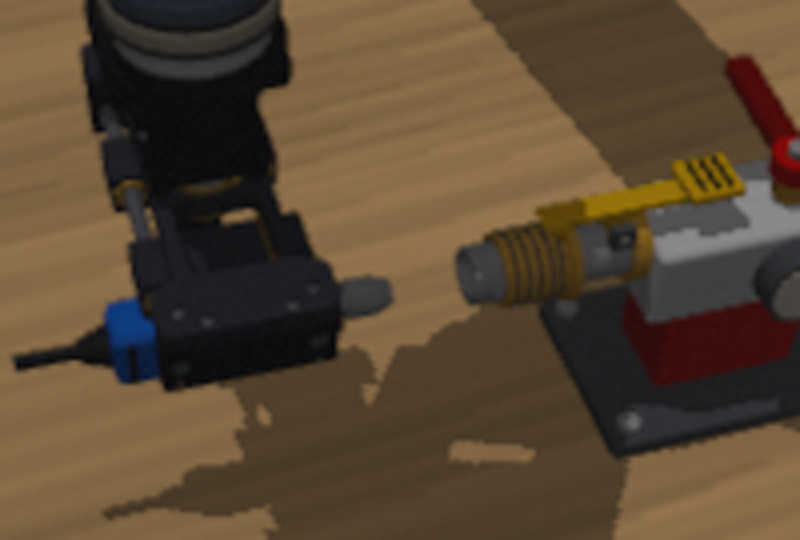

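View pics/g_zt.png

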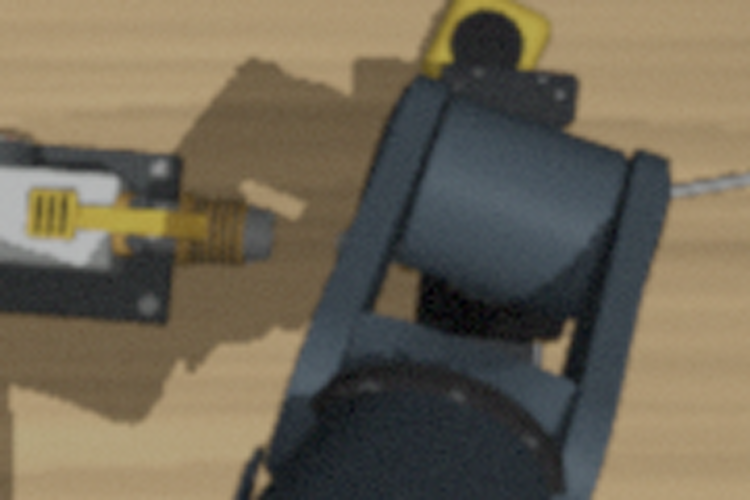

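```bash
python3 - <<'E'
from h import *
c=camera("scene")
for y in(-.045,-.039,-.033): print(proj(c,o2w(0,y,.105)))
print(proj(c,o2w(0,0,.105)), proj(c,o2w(0,-.157,.105)),proj(c,o2w(0,-.222,.105)))
E
```

```text
[334.53042238 173.29463168]
[337.50122648 172.71492885]
[340.46460002 172.13667597]
[356.63157049 168.98196155] [277.67530498 184.38895877] [243.41179069 191.07491164]
```

{"fn": "arm_command", "kwargs": {"plan": [[[0.03, 0.3, 0], 0], [[0.07, 0.7, 0], 0], [[0.11, 1.1, 0], 0], [[0.14, 1.4, 0], 0], [[0.16, 1.6, 0], 0]]}}

```text
time: 11.25
position: [0.5461, -0.0254, 0.0956]
tool_rot: [-0.476, 0.523, -0.523, 0.476]
ft_force: [0.2, -0.5, -1.0]
grip_width: 0.0295
```

{"fn": "arm_command", "kwargs": {"plan": [[[0.02, 0.2, 0], 0], [[0.04, 0.4, 0], 0], [[0.05, 0.5, 0], 0], [[0.06, 0.6, 0], 0]]}}

```text
time: 11.65
position: [0.5477, -0.0115, 0.0955]
tool_rot: [0.475, -0.523, 0.523, -0.475]
ft_force: [-0.2, 0.1, -1.5]
grip_width: 0.0298
```

```bash
python3 - <<'E'
from h import *
go(o2w(0,-.05,.0955),-5.46)
c=snap("i")
cv2.imwrite("pics/i_z.png",cv2.resize(cv2.imread("pics/i_scene.png")[100:235,260:460],(800,540),interpolation=cv2.INTER_CUBIC))
E
```

```text
t 11.65 pos [ 0.5477 -0.0115  0.0955] jaw -5.51 F [-0.2  0.1 -1.5] w 0.0298 q [-0.23  0.61  1.74 -0.    0.8  -0.13]
target [0.5493 0.0082 0.0955] units [ 0.07  0.79 -0.  ] turn 0.009659532105865764
```

View pics/i_z.png

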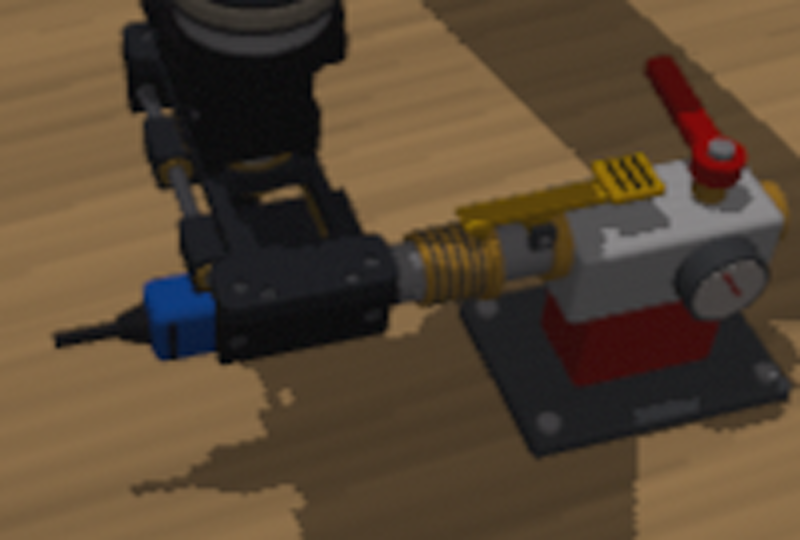

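{"fn": "arm_command", "kwargs": {"plan": [[[0.02, 0.15, 0], 0], [[0.03, 0.3, 0], 0], [[0.04, 0.45, 0], 0], [[0.06, 0.58, 0], 0], [[0.06, 0.68, 0], 0]]}}

```text
time: 12.25
position: [0.5492, 0.0057, 0.0955]
tool_rot: [0.475, -0.523, 0.523, -0.475]
ft_force: [-1.3, 0.7, -1.3]
grip_width: 0.0297
```

{"fn": "arm_command", "kwargs": {"plan": [[[0, 0.06, 0], 0], [[0, 0.1, 0], 0], [[0, 0.12, 0], 0]]}}

```text
time: 12.55
position: [0.5491, 0.0079, 0.0956]
tool_rot: [0.476, -0.523, 0.524, -0.475]
ft_force: [-0.4, -2.9, -1.3]
grip_width: 0.0298
```

Starting to touch; push slightly further.

{"fn": "arm_command", "kwargs": {"plan": [[[0.01, 0.06, 0], 0], [[0.01, 0.08, 0], 0], [[0.01, 0.08, 0], 0]]}}

```text
time: 12.85
position: [0.5493, 0.008, 0.0957]
tool_rot: [0.477, -0.522, 0.524, -0.475]
ft_force: [-2.1, -8.0, -1.5]
grip_width: 0.0301
```

```bash
python3 - <<'E'
from h import *
go(o2w(0,-.05,.0955),-5.46)
c=snap("j")
cv2.imwrite("pics/j_z.png",cv2.resize(cv2.imread("pics/j_scene.png")[110:210,280:430],(750,500),interpolation=cv2.INTER_CUBIC))
E
```

```text
t 12.85 pos [0.5493 0.008  0.0957] jaw -5.39 F [-2.1 -8.  -1.5] w 0.0301 q [-0.19  0.61  1.73 -0.01  0.8  -0.09]
target [0.5493 0.0082 0.0955] units [ 0.    0.01 -0.01] turn -0.013763434581838397
```

View pics/j_z.png

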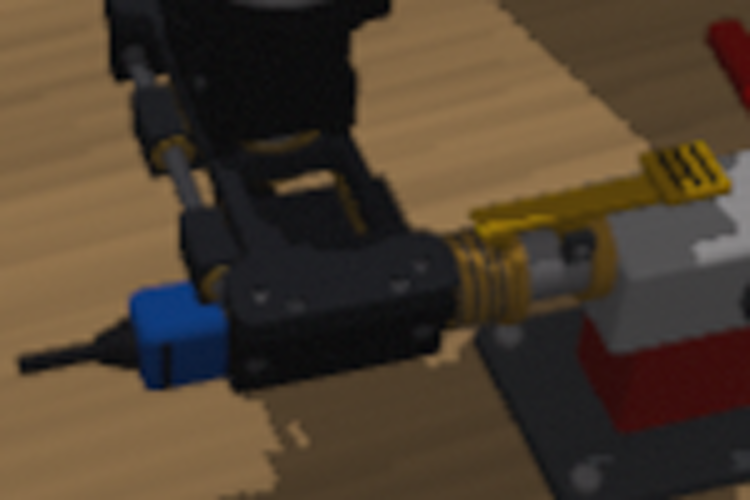

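{"fn": "arm_command", "kwargs": {"plan": [[[0, 0, 0], 0], [[0, 0, 0], 0], [[0, 0, 0], 0], [[0, 0, 0], 0], [[0, 0, 0], 0]], "fingers": 1}}

```text
time: 13.45
position: [0.5494, 0.0106, 0.0956]
tool_rot: [-0.475, 0.523, -0.523, 0.476]
ft_force: [-0.4, -0.4, 0.3]
grip_width: 0.0619
```

{"fn": "arm_command", "kwargs": {"plan": [[[0, 0, 0], 0], [[0, 0, 0], 0], [[0, 0, 0], 0], [[0, 0, 0], 0]]}}

```text
time: 13.85
position: [0.5494, 0.0103, 0.0956]
tool_rot: [0.475, -0.523, 0.523, -0.475]
ft_force: [-0.8, 0.2, -0.3]
grip_width: 0.0857
```

{"fn": "arm_command", "kwargs": {"plan": [[[0, 0, 1], 0], [[0, 0, 2.5], 0], [[0, 0, 4], 0], [[0, 0, 4.6], 0], [[0, 0, 4.6], 0]]}}

```text
time: 14.35
position: [0.5512, 0.0101, 0.2133]
tool_rot: [0.474, -0.522, 0.525, -0.477]
ft_force: [0.0, -0.1, 0.3]
grip_width: 0.0869
```

```bash
python3 - <<'E'
from h import *
go(o2w(0,.122,.17),-5.46)
c=snap("k")
cv2.imwrite("pics/k_z.png",cv2.resize(cv2.imread("pics/k_scene.png")[110:210,280:430],(750,500),interpolation=cv2.INTER_CUBIC))
E
```

```text
t 14.35 pos [0.5512 0.0101 0.2133] jaw -5.51 F [ 0.  -0.1  0.3] w 0.0869 q [-0.18  0.44  1.63  0.    1.06 -0.09]
target [0.5657 0.1794 0.17  ] units [ 0.58  6.77 -1.73] turn 0.009298686008915525
```

View pics/k_z.png

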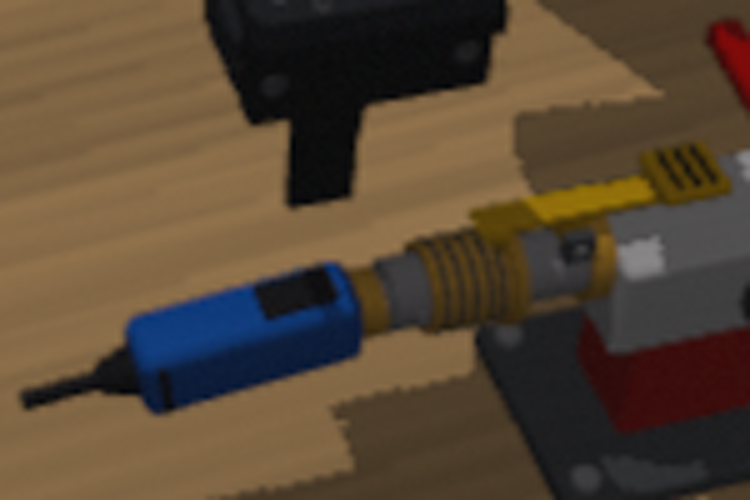

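{"fn": "arm_command", "kwargs": {"plan": [[[0.1, 1.4, 0], 0], [[0.25, 3, 0], 0], [[0.4, 4.7, 0], 0], [[0.55, 6.2, 0], 0], [[0.62, 6.77, 0], 0]], "fingers": -1, "force": 20}}

```text
time: 14.95
position: [0.5635, 0.1825, 0.2083]
tool_rot: [-0.477, 0.524, -0.522, 0.475]
ft_force: [0.5, -0.6, -0.0]
grip_width: 0.0549
```

{"fn": "arm_command", "kwargs": {"plan": [[[0, 0, -0.4], 0], [[0, 0, -0.9], 0], [[0, 0, -1.5], 0], [[0, 0, -2], 0], [[0, 0, -2], 0]]}}

```text
time: 15.45
position: [0.5628, 0.1777, 0.1576]
tool_rot: [-0.477, 0.525, -0.523, 0.473]
ft_force: [0.2, 0.0, -0.5]
grip_width: 0.015
```

{"fn": "arm_command", "kwargs": {"plan": [[[0, 0, 0], 0], [[0, 0, 0], 0], [[0, 0, 0], 0]]}}

```text
time: 15.75
position: [0.5654, 0.1794, 0.1613]
tool_rot: [0.475, -0.523, 0.524, -0.476]
ft_force: [-0.1, 0.2, 0.5]
grip_width: 0.0007
```

```bash
python3 - <<'E'
from h import *
go(o2w(0,.122,.141),-5.46)
c=snap("l")
cv2.imwrite("pics/l_z.png",cv2.resize(cv2.imread("pics/l_scene.png")[80:200,330:490],(800,600),interpolation=cv2.INTER_CUBIC))
E
```

```text
t 15.75 pos [0.5654 0.1794 0.1613] jaw -5.53 F [-0.1  0.2  0.5] w 0.0007 q [ 0.12  0.56  1.57 -0.    1.01  0.22]
target [0.5657 0.1794 0.141 ] units [ 0.01  0.   -0.81] turn 0.013792236473520347
```

View pics/l_z.png

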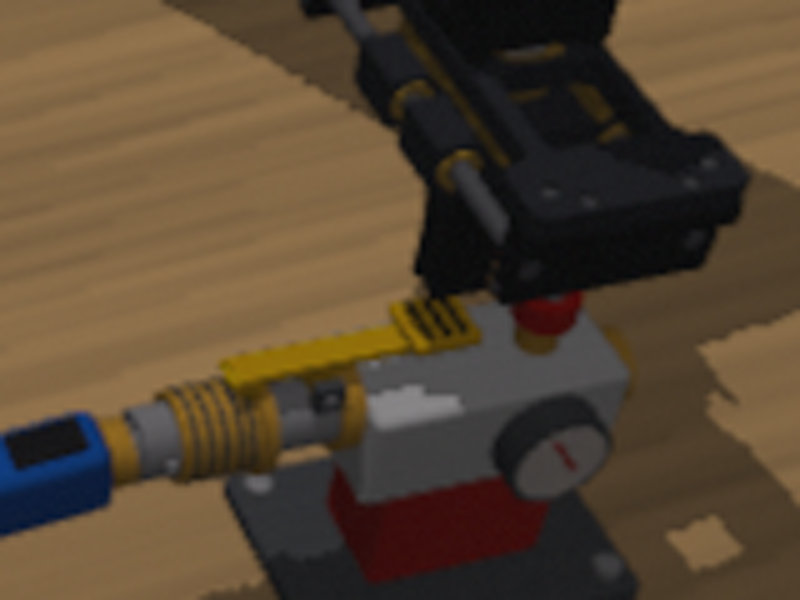

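{"fn": "arm_command", "kwargs": {"plan": [[[0, 0, -0.4], 0], [[0, 0, -0.75], 0], [[0, 0, -0.9], 0], [[0, 0, -1.0], 0], [[0, 0, -1.0], 0]]}}

```text
time: 16.35
position: [0.5652, 0.1814, 0.1357]
tool_rot: [-0.474, 0.524, -0.523, 0.476]
ft_force: [-0.5, 4.4, 5.5]
grip_width: 0.0004
```

{"fn": "arm_command", "kwargs": {"plan": [[[0, 0, -0.1], 0], [[0, 0, -0.17], 0], [[0, 0, -0.17], 0]]}}

```text
time: 16.65
position: [0.5653, 0.1823, 0.1318]
tool_rot: [-0.474, 0.525, -0.523, 0.477]
ft_force: [0.1, 6.7, 6.0]
grip_width: 0.0005
```

```bash
python3 - <<'E'
from h import *
go(o2w(0,.122,.141),-5.46)
c=snap("m")
cv2.imwrite("pics/m_z.png",cv2.resize(cv2.imread("pics/m_scene.png")[80:200,330:490],(800,600),interpolation=cv2.INTER_CUBIC))
E
```

```text
t 16.65 pos [0.5653 0.1823 0.1318] jaw -5.57 F [0.1 6.7 6. ] w 0.0005 q [0.12 0.6  1.6  0.01 0.94 0.22]
target [0.5657 0.1794 0.141 ] units [ 0.02 -0.12  0.37] turn 0.02290364125842075
```

View pics/m_z.png

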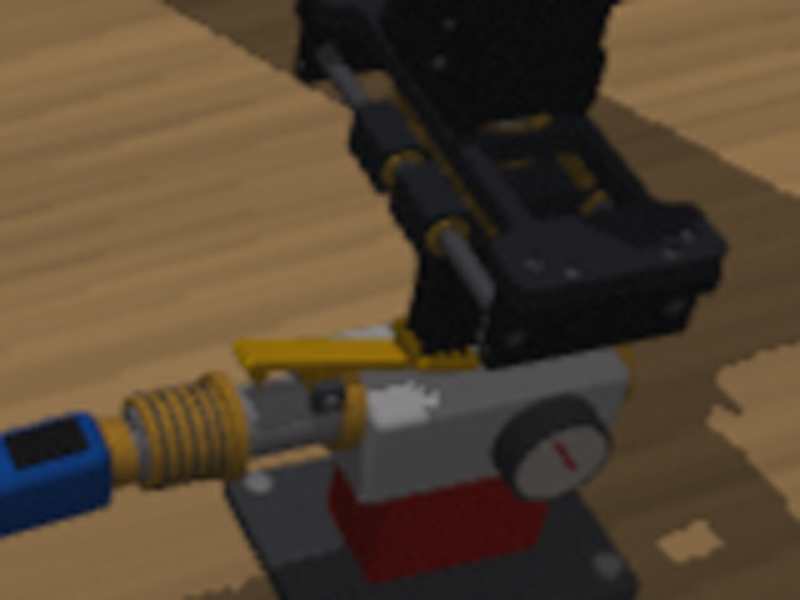

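{"fn": "arm_command", "kwargs": {"plan": [[[0, 0, 0.3], 0], [[0, -0.05, 0.8], 0], [[0, -0.05, 1.5], 0], [[0, -0.05, 2.2], 0], [[0, -0.05, 2.2], 0]]}}

```text
time: 17.25
position: [0.5663, 0.1781, 0.1886]
tool_rot: [0.474, -0.522, 0.525, -0.477]
ft_force: [1.2, 0.7, -0.9]
grip_width: 0.0004
```

```bash
python3 - <<'E'
from h import *
st()
c=snap("n")
cv2.imwrite("pics/n_z.png",cv2.resize(cv2.imread("pics/n_scene.png")[120:210,300:420],(800,600),interpolation=cv2.INTER_CUBIC))
cv2.imwrite("pics/n_zt.png",cv2.resize(cv2.imread("pics/n_top.png")[165:245,230:350],(780,520),interpolation=cv2.INTER_CUBIC))
for y in (0,.002,.006,.034,.040): print(y,[(proj(c["scene"],o2w(0,y,.105))-[300,120])*6.667])
E
```

```text
t 17.25 pos [0.5663 0.1781 0.1886] jaw -5.52 F [ 1.2  0.7 -0.9] w 0.0004 q [ 0.12  0.52  1.55 -0.    1.06  0.21]
0 [array([377.56268043, 326.56273766])]
0.002 [array([384.04780633, 325.29727359])]
0.006 [array([397.00196835, 322.76948512])]
0.034 [array([487.08461585, 305.19136018])]
0.04 [array([506.25329262, 301.45091288])]
```

View pics/n_z.png

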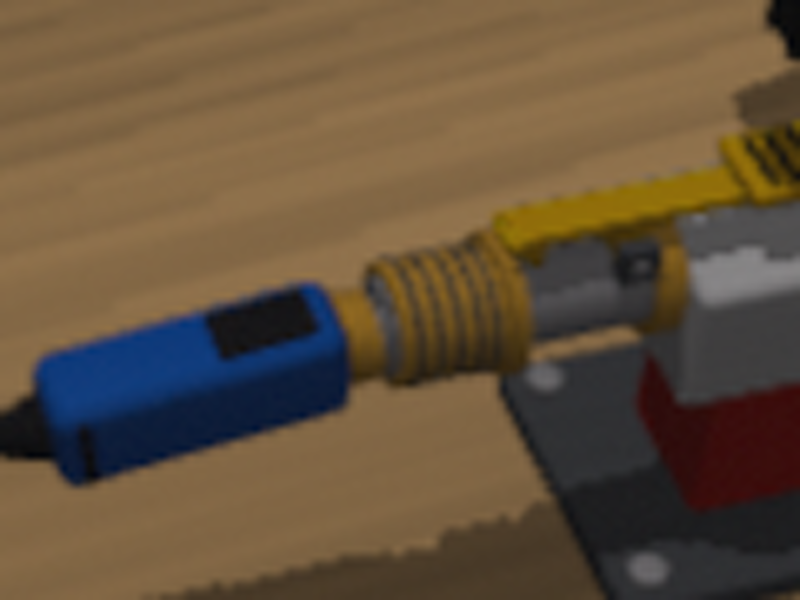

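View pics/n_zt.png

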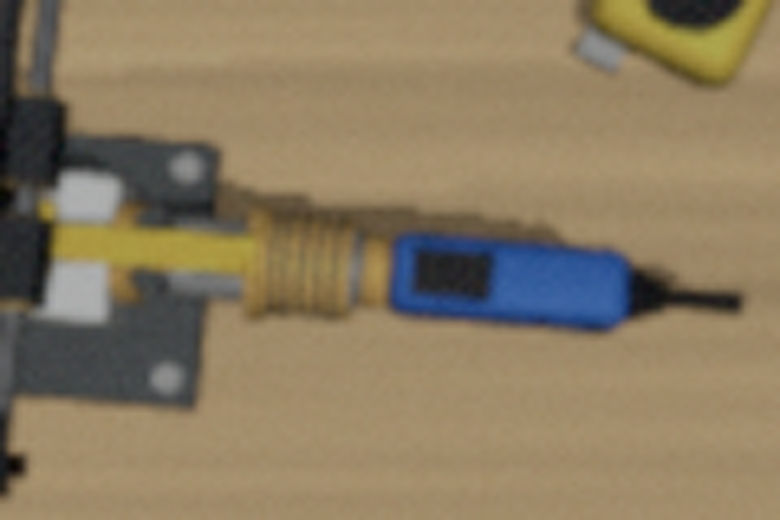

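```bash
python3 - <<'E'
import cv2,numpy as np
for n,sl in(("top",(slice(178,234),slice(255,296))),("scene",(slice(140,185),slice(350,400)))):
  A=[cv2.imread(f"pics/{t}_{n}.png")[sl] for t in("a","n","k")]
  s=8 if n=="top" else 8
  cv2.imwrite(f"pics/cmp_{n}.png",np.hstack([cv2.resize(a,None,fx=5.2,fy=5.2,interpolation=cv2.INTER_CUBIC) for a in A]))
E
```

```text
(no output)
```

View pics/cmp_scene.png

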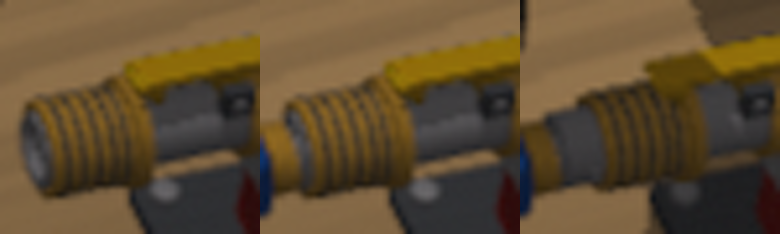

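View pics/cmp_top.png

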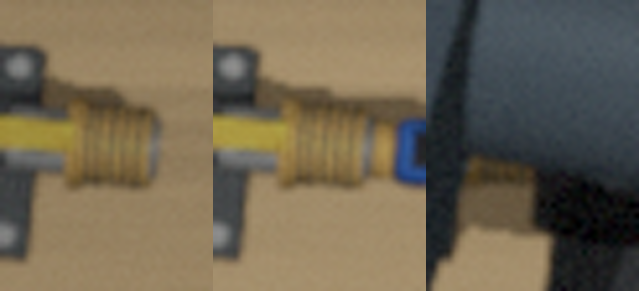

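```bash
python3 - <<'E'
from h import *
P=get_obs()["position"]
s=o2w(-.055,.138,.128); print("start",s,(s-P)/.025)
prev=s
for th in np.r_[-.05,.2,.45,.7,.95,1.2,1.4,1.57,1.62]:
    sn,cs=np.sin(th),np.cos(th)
    d=np.array([-cs,sn]);n=np.array([sn,cs]);sup=15*abs(sn)+9.5*abs(cs)
    r=.055
    p=np.array([0,.170])+r*d-(8+sup)/1000*n
    w=o2w(p[0],p[1],.128); print(round(th,2),p.round(4),((w-s)/.025).round(2))
E
```

```text
start [0.51248035 0.20060717 0.128     ] [-2.08654563  0.90569654 -2.32951572]
-0.05 [-0.054  0.149] [0.08 0.44 0.  ]
0.2 [-0.0579  0.161 ] [-0.03  0.93  0.  ]
0.45 [-0.0596  0.1731] [-0.05  1.42  0.  ]
0.7 [-0.0581  0.1864] [0.06 1.94 0.  ]
0.95 [-0.0529  0.1998] [0.32 2.45 0.  ]
1.2 [-0.0436  0.212 ] [0.73 2.91 0.  ]
1.4 [-0.0334  0.2201] [1.17 3.18 0.  ]
1.57 [-0.0231  0.225 ] [1.6  3.34 0.  ]
1.62 [-0.0207  0.2261] [1.7  3.38 0.  ]
```

{"fn": "arm_command", "kwargs": {"plan": [[[-0.8, 0.3, 0], 0], [[-1.6, 0.7, 0], 0], [[-2.1, 0.9, -0.2], 0], [[-2.1, 0.9, -1.2], 0], [[-2.1, 0.9, -2.3], 0]]}}

```text
time: 17.85
position: [0.5123, 0.2011, 0.1282]
tool_rot: [0.475, -0.523, 0.524, -0.476]
ft_force: [-0.2, 0.5, -1.3]
grip_width: 0.0005
```

{"fn": "arm_command", "kwargs": {"plan": [[[0, 0, 0], 0], [[0, 0, 0], 0], [[0, 0, 0], 0]]}}

```text
time: 18.15
position: [0.5132, 0.2008, 0.1295]
tool_rot: [0.475, -0.523, 0.524, -0.476]
ft_force: [0.2, 0.7, 0.6]
grip_width: 0.0002
```

```bash
python3 - <<'E'
from h import *
go(o2w(-.055,.138,.128))
c=snap("o")
cv2.imwrite("pics/o_z.png",np.hstack([cv2.resize(cv2.imread("pics/o_scene.png")[80:200,350:470],(400,400)),cv2.resize(cv2.imread("pics/o_top.png")[160:280,170:290],(400,400))]))
E
```

```text
t 18.15 pos [0.5132 0.2008 0.1295] jaw -5.52 F [0.2 0.7 0.6] w 0.0002 q [ 0.17  0.56  1.71 -0.    0.88  0.27]
target [0.5125 0.2006 0.128 ] units [-0.03 -0.01 -0.06] turn None
```

View pics/o_z.png

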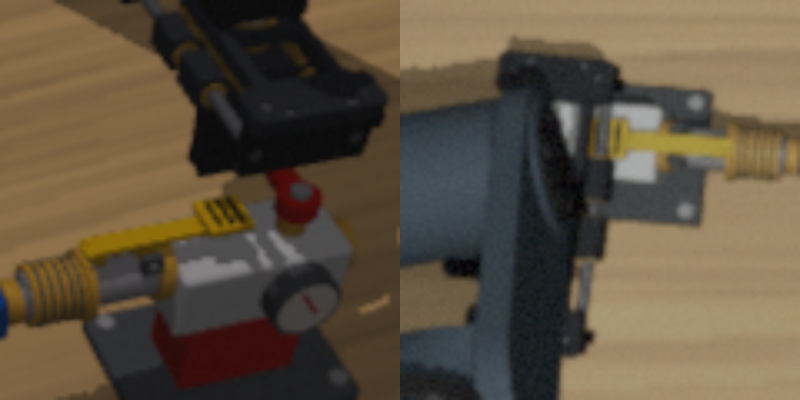

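{"fn": "arm_command", "kwargs": {"plan": [[[0.02, 0.4, -0.04], 0], [[-0.04, 0.7, -0.04], 0], [[-0.06, 0.95, -0.04], 0], [[-0.07, 1.2, -0.04], 0], [[-0.08, 1.42, -0.04], 0]]}}

```text
time: 18.75
position: [0.5101, 0.2367, 0.1278]
tool_rot: [0.476, -0.523, 0.523, -0.475]
ft_force: [0.8, -2.5, 0.8]
grip_width: 0.0004
```

{"fn": "arm_command", "kwargs": {"plan": [[[0.06, 0.25, 0], 0], [[0.11, 0.52, 0], 0], [[0.2, 0.78, 0], 0], [[0.37, 1.03, 0], 0], [[0.37, 1.03, 0], 0]]}}

```text
time: 19.25
position: [0.5201, 0.2634, 0.1276]
tool_rot: [-0.475, 0.524, -0.523, 0.476]
ft_force: [-0.1, 0.0, -1.3]
grip_width: 0.0008
```

```bash
python3 - <<'E'
from h import *
st()
c=snap("p")
cv2.imwrite("pics/p_z.png",np.hstack([cv2.resize(cv2.imread("pics/p_scene.png")[80:200,350:470],(400,400)),cv2.resize(cv2.imread("pics/p_top.png")[160:280,170:290],(400,400))]))
E
```

```text
t 19.25 pos [0.5201 0.2634 0.1276] jaw -5.49 F [-0.1  0.  -1.3] w 0.0008 q [0.28 0.59 1.63 0.   0.92 0.37]
```

View pics/p_z.png

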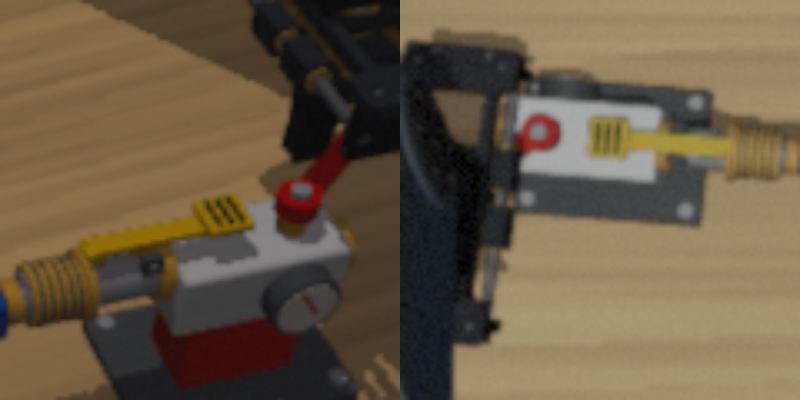

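{"fn": "arm_command", "kwargs": {"plan": [[[0.2, 0.23, 0], 0], [[0.41, 0.46, 0], 0], [[0.63, 0.6, 0], 0], [[0.85, 0.73, 0], 0], [[1.07, 0.81, 0], 0]]}}

```text
time: 19.85
position: [0.5467, 0.2827, 0.1277]
tool_rot: [-0.476, 0.524, -0.523, 0.475]
ft_force: [-2.4, -1.3, 0.1]
grip_width: 0.0001
```

{"fn": "arm_command", "kwargs": {"plan": [[[0.12, 0.06, 0], 0], [[0.25, 0.1, 0], 0], [[0.32, 0.1, 0], 0], [[0.32, 0.1, 0], 0]]}}

```text
time: 20.25
position: [0.5546, 0.2852, 0.1278]
tool_rot: [-0.475, 0.524, -0.523, 0.476]
ft_force: [-1.2, -0.1, -0.9]
grip_width: 0.0005
```

```bash
python3 - <<'E'
from h import *
go(o2w(-.023,.225,.128))
c=snap("r")
cv2.imwrite("pics/r_z.png",np.hstack([cv2.resize(cv2.imread("pics/r_scene.png")[80:200,350:470],(400,400)),cv2.resize(cv2.imread("pics/r_top.png")[160:280,170:290],(400,400))]))
E
```

```text
t 20.25 pos [0.5546 0.2852 0.1278] jaw -5.53 F [-1.2 -0.1 -0.9] w 0.0005 q [0.3  0.64 1.52 0.   0.98 0.39]
target [0.5526 0.2842 0.128 ] units [-0.08 -0.04  0.01] turn None
```

View pics/r_z.png

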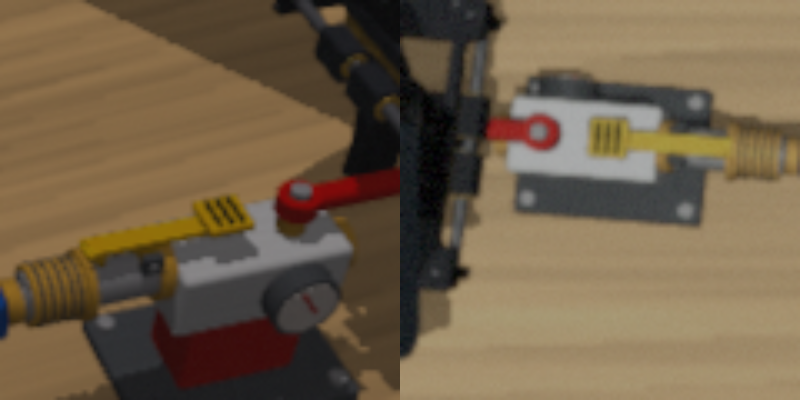

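{"fn": "arm_command", "kwargs": {"plan": [[[0.08, 0, 0], 0], [[0.14, 0, 0], 0], [[0.18, 0, 0], 0], [[0.18, 0, 0], 0]]}}

```text
time: 20.75
position: [0.5548, 0.2851, 0.1277]
tool_rot: [-0.478, 0.525, -0.522, 0.473]
ft_force: [-8.3, 1.7, 5.3]
grip_width: 0.0005
```

At the stop (8 N, no movement). Backing off away from the handle, then up.

{"fn": "arm_command", "kwargs": {"plan": [[[-0.4, 0, 0], 0], [[-1.2, 0, 0], 0], [[-2, 0, 0], 0], [[-2.4, 0, 1.5], 0], [[-2.8, 0, 3], 0]]}}

```text
time: 21.25
position: [0.4882, 0.2846, 0.2028]
tool_rot: [0.476, -0.523, 0.524, -0.475]
ft_force: [1.4, -0.1, 0.1]
grip_width: 0.0005
```

{"fn": "arm_command", "kwargs": {"plan": [[[-1, 1, 0.5], 0], [[-2, 2, 0.5], 0], [[-2, 3, 0.5], 0], [[-2, 3, 0.5], 0], [[-2, 3, 0.5], 0]]}}

```text
time: 21.75
position: [0.4394, 0.36, 0.2156]
tool_rot: [0.475, -0.523, 0.524, -0.476]
ft_force: [-0.7, -1.4, 0.7]
grip_width: 0.0001
```

```bash
python3 - <<'E'
from h import *
st()
c=snap("s")
cv2.imwrite("pics/s_z.png",np.vstack([cv2.resize(cv2.imread("pics/s_scene.png")[100:220,260:480],(660,360),interpolation=cv2.INTER_CUBIC)]))
cv2.imwrite("pics/s_zt.png",cv2.resize(cv2.imread("pics/s_top.png")[130:290,150:470],(800,400),interpolation=cv2.INTER_CUBIC))
im=c["top"]["pixels"].astype(int);m=((im[:,:,0]>120)&(im[:,:,1]<60)).astype(np.uint8);m[:150]=0;m[260:]=0;m[:,:150]=0;m[:,300:]=0
ys,xs=np.nonzero(m)
pts=np.array([onz(c["top"],x,y,.142)[:2] for x,y in zip(xs,ys)])
v=cv2.fitLine(pts.astype(np.float32),cv2.DIST_HUBER,0,.01,.01).ravel(); print(len(pts),v,"handle dir deg rel outlet y",(np.degrees(np.arctan2(v[1],v[0]))-(90-5.46)+90)%180-90)
E
```

```text
t 21.75 pos [0.4394 0.36   0.2156] jaw -5.44 F [-0.7 -1.4  0.7] w 0.0001 q [ 0.49  0.46  1.59 -0.    1.09  0.59]
199 [0.067281   0.99773407 0.56996685 0.2617719 ] handle dir deg rel outlet y 1.6021652
```

View pics/s_z.png

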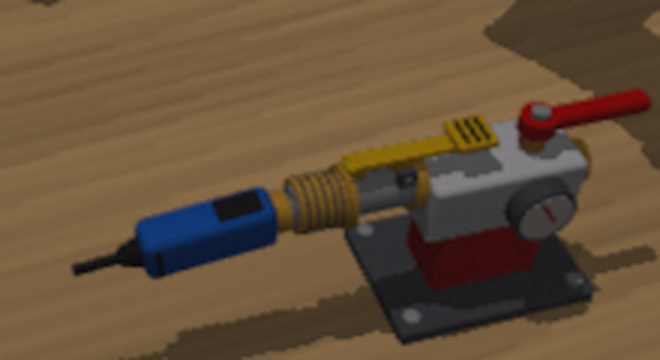

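View pics/s_zt.png

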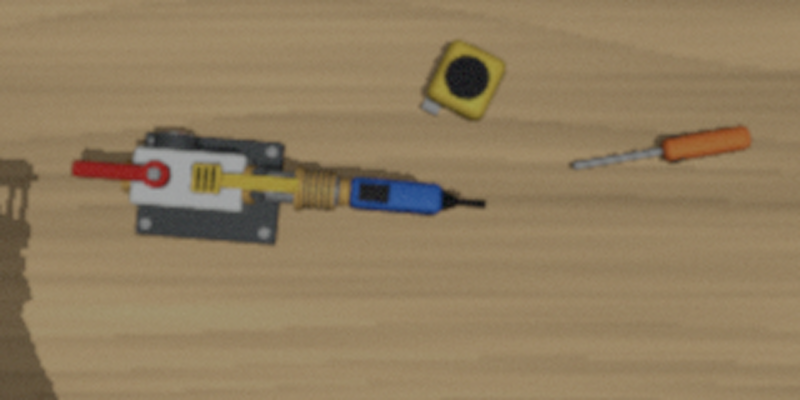

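```bash
python3 - <<'E'
from rig import hand_in
print(hand_in())
E
```

```text
the job is handed in; nothing more can be done
None
```

I completed every step of the task and handed the job in at about 22 s of the 72 s allowed; the hand-in gives no verdict. I slid the sleeve back until the catch held it and pushed the plug home. The arm met about 8 N there, at the predicted position. I let go of the gun, then pressed the catch so the sleeve sprang forward. Only after that did I swing the valve handle to its stop, where the arm met about 8 N and the handle stopped moving.

My last checks:
- **Sleeve:** after the catch was pressed, it was in the same place as its fully forward rest position, to within about a pixel in both views.
- **Gun:** it hangs in the coupler with its collar at the mouth and a slight droop. I judged the droop by eye and did not measure its angle.
- **Valve handle:** it is in line with the outlet to within about 1.6° by image fit.
- **Screwdriver and tape measure:** they look unmoved by eye; I did not measure them.
- **Robot:** it stands clear of everything.

One reading disagreed: the first camera estimate of the coupler was about 1.7 mm off in x. I corrected it from where the fingers centred on the sleeve. No check failed.

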